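# Put the card on the scent dish and present it

## Task

Take the tall scent card out of its rack and slide it fully down into the narrow sleeve on the scent dish. Then lift the dish straight up by the bar of its arched handle, at least 10 cm off the table, and only up there turn it level through about a quarter turn until the card sleeve faces squarely to the robot's side of the table (straight back, not aimed at the arm's base), keeping the loose ball in the middle of the dish all the time. Do not let go: finish while holding the dish up there, level and still, and leave the other things on the table where they are.

Things in the scene. Friction and masses are not known exactly. Their poses are not given: they have to be found in the camera images.
- dish: loose wooden dish, 0.4 kg, one rigid piece: shallow cone 124 mm across (floor slope 10 degrees, rim 29 mm high), arched handle over its middle, upright card sleeve beside the rim in front. Origin: centre of underside, z up; front (sleeve side) = -x; handle bar along y. At first the front faces left (dish yaw about -90 degrees); it is to end facing straight back: dish x along world x, yaw 0
- dish_floor (a point): middle of the dish's floor, 7 mm above its underside
- handle (a point): centre of the handle's straight grip bar: bar 12 mm thick (along dish x), 132 mm long (along dish y), 20 mm tall, its centre 105 mm above the underside of the dish and right over the dish's middle; pinch it across the 12 mm
- sleeve_floor (a point): centre of the inner floor of the card sleeve, 92 mm in front (-x) of the dish's middle, 4 mm above the dish's underside; axes as the dish. Pocket 8 mm (dish x) by 48 mm (dish y), open at the top; walls end 45 mm above the dish's underside, with a flared lead-in 9 mm higher. It stands on the table; a card 2 mm off needs up to 12 N to slide in
- card: stiff white scent card, 5 mm thick (its x), 45 mm wide (its y), 120 mm tall (its z), 30 g, two thin brass lines across it; both faces and sides alike. Origin at the centre of its lower edge. It stands upright in the rack's slot, its lower edge 12 mm above the table
- card_grip (a point): point on the card's middle line 105 mm above its lower edge (15 mm under its top edge), where it may be pinched across its 5 mm
- rack: fixed dark wooden block 50 mm (x) by 80 mm (y), 42 mm tall, with one slot 9 x 49 mm, 30 mm deep, in which the card stands; origin at the centre of its underside
- ball_center (a point): centre of the loose white ceramic ball, 30 mm in diameter, 30 g, that rests in the middle of the dish and rolls freely
- table_mark (a point): a fixed, unmarked point on the table top, left of the dish; its axes are those of the world (x straight ahead of the robot, y to its left), for judging the dish's direction
- lidded_jar: closed candle jar, 69 mm across, 82 mm tall; a bystander, loose, origin at the centre of its underside
- tester_left: open candle jar, 67 mm across, 74 mm tall, at the far left; a bystander, loose, origin at the centre of its underside
- tester_right: open candle jar, 67 mm across, 74 mm tall, at the right; a bystander, loose, origin at the centre of its underside
- card_box: flat clear box of cards, 65 x 92 mm, 19 mm tall, between rack and dish; a bystander, loose, origin at the centre of its underside
- tin: flat hinged tin, 61 x 88 mm, 22 mm tall, at the right; a bystander, loose, origin at the centre of its underside

How it is judged (in metres and radians):
On the way, in this order (a step that is already met when the one before it is completed fails the run):
1. the card stands fully down in the dish's sleeve, let go of, the dish still on the table (z of card in the frame of sleeve_floor between -0.004 and 0.006 m and horizontal distance between card and sleeve_floor below 0.006 m and angle between the z axis of card and the z axis of dish, either way round below 0.15 rad and contact force between card and the fingers below 0.1 N and height (world z) of dish below 0.01 m), for 0.2 s.
2. the dish is lifted clear of the table (5 cm) before it is turned (still 35 degrees or more short) (height (world z) of dish above 0.05 m and angle between the x axis of dish and the x axis of table_mark, either way round above 0.6 rad), for 0.1 s.
At the end, for the whole second after the job is handed in: Fingers hold the dish 9 to 30 cm up over the front of the table (x < 0.58), touching no bystander, level within 7 degrees, still; sleeve towards the robot's side, dish x within 0.2 rad of world x; card within 6 mm of seated; ball within 15 mm of the middle (z of card in the frame of sleeve_floor between -0.004 and 0.006 m and horizontal distance between card and sleeve_floor below 0.006 m and angle between the z axis of card and the z axis of dish, either way round below 0.15 rad and height (world z) of dish between 0.09 and 0.3 m and contact force between dish and the fingers above 1 N and contact force between dish and lidded_jar below 0.1 N and contact force between dish and tester_left below 0.1 N and contact force between dish and tester_right below 0.1 N and contact force between dish and card_box below 0.1 N and contact force between dish and tin below 0.1 N and world x of dish below 0.58 m and angle between dish's own z axis and vertical below 0.12 rad and linear speed of dish below 0.03 m/s and angular speed of dish below 0.15 rad/s and angle between the x axis of dish and the x axis of table_mark, either way round below 0.2 rad and y of table_mark in the frame of dish above 0.05 m and horizontal distance between ball_center and dish_floor below 0.015 m and distance between ball_center and dish_floor below 0.03 m); the arm keeps its last pose, push and grip.
It fails at once if the ball rolls more than 30 mm from the dish's middle (horizontal distance between ball_center and dish_floor above 0.03 m).
It fails at once if the dish is tipped by more than 0.2 rad (angle between dish's own z axis and vertical above 0.2 rad).
It fails at once if a bystander is pushed by more than 25 mm or tipped (distance of any of lidded_jar, tester_left, tester_right, card_box, tin from where it was at the start of the episode above 0.025 m or angle between any of lidded_jar, tester_left, tester_right, card_box, tin's own z axis and vertical above 0.3 rad).
It also fails if it takes over 72 s, if anything falls off the work surface, if the arm or the gripper's body presses on something with over 40 N, if the wrist force passes 120 N, or if a joint passes its speed limit or range.

## Robot

A 6-joint arm with a two-finger parallel gripper is mounted at the origin on a cart in front of the work surface, level with it; the furniture and walls round the work are solid. World frame = base frame: x ahead of the robot, y to its left, z up, the work surface at z = 0. Lengths are in m, angles in degrees, forces in N, time in s.
With the tool pointing down it reaches from about 0.4 to 0.925 m from the base axis. Payload 12.5 kg.
Tool frame: the origin (TCP) lies midway between the tips of the shut fingers; the grasp point (between the pads) lies 19 mm behind it; z points along the fingers, y is the line along which they close (so a half turn about z gives the same grasp; the last joint's range is limited). The gripper opens to 95 mm and grips with 3 to 60 N. Pads are 20 mm wide; open, the fingers measure 119 mm over their backs; the gripper's body (75 mm by 180 mm) begins 59 mm behind the grasp point.
Start: joints at [58.637, 28.126, 89.318, -0, 62.55, -6.05], TCP at [0.267, 0.565, 0.215] pointing down, gripper open.
Joint ranges: [-177.58, 177.58], [-47.91, 125.51], [2.72, 160], [-65.01, 245.01], [3.68, 167.84], [-153.87, 153.87]. Speed limits (degrees/s): [127.2, 127.2, 159.86, 180, 180, 180].

## Interface

Orientations are given as a 3x3 rotation matrix whose columns are the frame's x, y, z axes.
In Python, from station import state, snapshot, camera_params, job_done gives the robot as it stands.
- The arm moves only by the shell command python3 -m jog 'ROWS' [OPENING] [FORCE]. ROWS is JSON, one flat list of numbers, 4 for each row, row after row: the shift along the tool's x, y, z as a fraction of full scale, then the turn about the tool's z as a fraction of full scale. A call has 1 to 5 rows; each row is the pose to reach, as a shift and turn from the pose commanded when the call began, along the tool's axes at that moment; what a row does not reach only later rows make up. Full scale, the value 1, is 10 cm for a shift and 30 degrees for a turn. A row lasts 1/10 s, in which the tool goes at most 50 mm and 8.59 degrees, less where a joint would pass 70% of its speed; a pose out of reach is approached as far as the arm can. A call with a number of a shift or a turn outside -1 to 1 is refused whole. A call with a gripper value outside its range is refused whole. OPENING is the opening in per cent of the stroke, from 0 (shut) to 100 (fully open), set as the call begins (- or left out, the last holds). The fingers move at their own pace and stop on an object; FORCE is the grip in N (left out, the last holds). Time passes only in rows, so rows that repeat a pose let the fingers close. It gives the time, the measured TCP pose, the force, the opening and the grip force at its end, in the units of the state.
- state(): the state, without advancing time (a new reading comes with each control period).
- snapshot(name): name is "scene" or "top" or "wrist"; returns the picture (480x640x3 uint8, red, green, blue); there is no depth.
- camera_params(name): a dict with "fx", "fy", "cx", "cy" (pixels), "pose" (4x4, takes a point from camera to world coordinates). Camera axes: x right, y up, looking along -z (the intrinsics and any distortion apply to the point x, -y, -z); pixel columns grow to the right and rows downward; lengths in m; the calibration is good to about 2 mm. The wrist camera is an equidistant fisheye: a pixel r from the principal point sees the ray r / f radians off the axis. A picture is of the moment at which its call begins: read the wrist's pose just before it. camera_params takes no time and is no camera call; for the wrist camera it gives the pose at the moment of the call.
- job_done(): hands the job in; it is judged then, once.
The state is a dict: "time_s": time; "qpos": joint angles; "qd": joint speeds; "joint_efforts": joint torques, N m; "tcp_pos": TCP position; "tool_rot": TCP orientation; "ft_force": force on the tool from outside, world axes, zero at the start; "moment": the same for the moment, N m; "width": opening from 0.0 (shut) to 1.0 (fully open); "grip_force": force on a finger pad.
Only numpy, scipy, OpenCV 4.12 (cv2) and the standard library are available. Lean on these libraries where they do the work, as an engineer would, in place of code of your own. Each camera call takes 0.05 s, during which the arm holds its last target. There are 200 camera calls.

## Working session

There is one attempt and no reset: what is moved stays moved. The work goes in short steps, Python scripts to look and compute and a shell command to move; the robot and the scene stay as the last step left them, time stands still between calls to the robot, and variables do not carry over. Pictures are saved under pics/ and viewed, at most 11 in all, crops included, and the job is handed in when it is done.

```bash
mkdir -p pics; ls
python3 - <<'E'
from station import *
import cv2,numpy as np
np.set_printoptions(precision=4,suppress=True)
for n in ["scene","top","wrist"]:
    p=camera_params(n);print(n,{k:(np.array(v) if k=="pose" else v) for k,v in p.items()})
    cv2.imwrite(f"pics/{n}0.png",snapshot(n)[:,:,::-1])
s=state();print(s)
E
```

```text
pics
scene {'fx': 462.8549641888567, 'fy': 462.8549641888567, 'cx': 321.0040452831298, 'cy': 230.71284470055048, 'pose': array([[ 0.6354,  0.3872, -0.6681, -0.0535],
       [-0.7722,  0.3156, -0.5515, -0.7447],
       [-0.0027,  0.8663,  0.4996,  0.5626],
       [ 0.    ,  0.    ,  0.    ,  1.    ]])}
top {'fx': 505.5240675585354, 'fy': 505.5240675585354, 'cx': 325.5499804300437, 'cy': 237.55793691721775, 'pose': array([[-0.0249,  0.977 , -0.2116,  0.3427],
       [-0.9997, -0.025 ,  0.002 , -0.2368],
       [-0.0033,  0.2115,  0.9774,  1.0531],
       [ 0.    ,  0.    ,  0.    ,  1.    ]])}
wrist {'fx': 371.64829954431775, 'fy': 371.64829954431775, 'cx': 325.5206667024241, 'cy': 233.45897467583808, 'pose': array([[ 0.4278, -0.8762, -0.2218,  0.2053],
       [ 0.9039,  0.4143,  0.1065,  0.5942],
       [-0.0014, -0.246 ,  0.9693,  0.3833],
       [ 0.    ,  0.    ,  0.    ,  1.    ]])}
{'time_s': 0.15, 'qpos': array([58.6392, 28.1562, 89.343 , -0.0016, 62.5488, -6.0489]), 'qd': array([ 0.073 , -0.1898, -0.1177,  0.0006, -0.0092, -0.0006]), 'joint_efforts': array([  0.0019, -61.2898, -25.828 ,   0.0692,   0.0473,  -0.0001]), 'tcp_pos': array([0.2671, 0.5649, 0.2142]), 'tool_rot': array([[-0.904 ,  0.4275, -0.0004],
       [ 0.4275,  0.904 , -0.0007],
       [ 0.0001, -0.0008, -1.    ]]), 'ft_force': array([-0.3969, -0.4983, -0.7773]), 'moment': array([0.0038, 0.0178, 0.0089]), 'grip_force': 0.0, 'width': 1.0028628095546317}
```

View pics/top0.png

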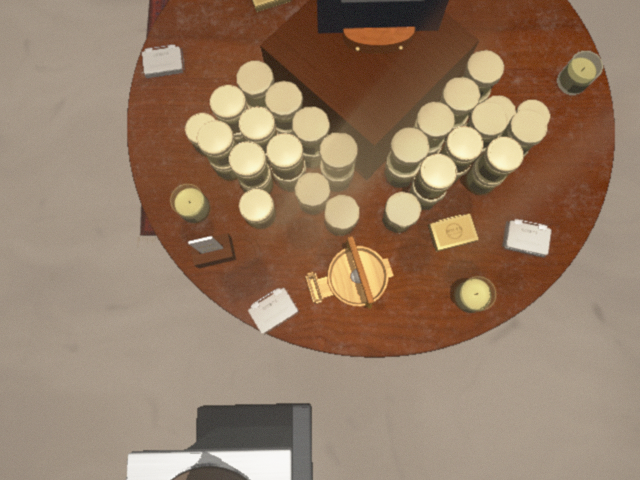

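View pics/scene0.png

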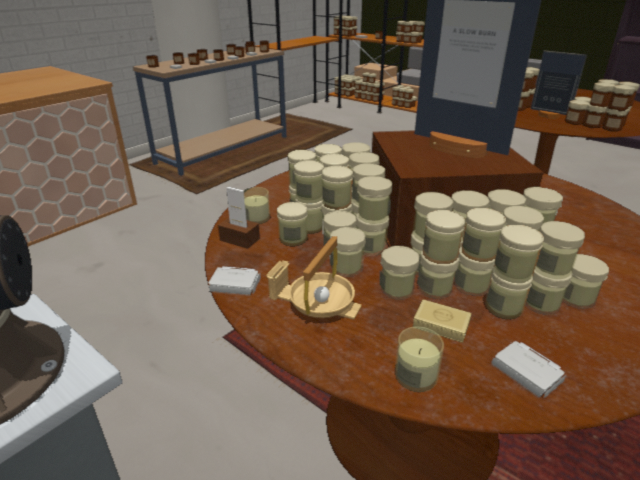

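Top view: the dish is at about (357,275), its sleeve at (316,288), the handle bar runs from (351,238) to (368,303), the rack with the card is at (210,248) and the card box at (272,310). The scene view shows the same layout. Next I compute rough positions.

```bash
cat > h.py <<'E'
from station import *
import cv2,numpy as np
np.set_printoptions(precision=4,suppress=True)
def ray(n,u,v,P=None):
    p=camera_params(n) if P is None else P
    x=(u-p["cx"])/p["fx"];y=(v-p["cy"])/p["fy"]
    if n=="wrist":
        r=np.hypot(x,y);k=np.sin(r)/r if r>1e-9 else 1;d=np.array([x*k,-y*k,-np.cos(r)])
    else: d=np.array([x,-y,-1.])
    T=np.array(p["pose"]);return T[:3,3],T[:3,:3]@d
def on(n,u,v,z,P=None):
    o,d=ray(n,u,v,P);return o+d*(z-o[2])/d[2]
def pix(n,X,P=None):
    p=camera_params(n) if P is None else P
    T=np.array(p["pose"]);c=T[:3,:3].T@(np.array(X)-T[:3,3]);x,y,z=c[0],-c[1],-c[2]
    if n=="wrist":
        t=np.arctan2(np.hypot(x,y),z);r=np.hypot(x,y);return p["cx"]+p["fx"]*t*x/r,p["cy"]+p["fy"]*t*y/r
    return p["cx"]+p["fx"]*x/z,p["cy"]+p["fy"]*y/z
def shift(X,yaw=None):
    """tool-axis shift (fractions) from tcp to world point X"""
    s=state();R=np.array(s["tool_rot"]);return R.T@(np.array(X)-s["tcp_pos"])/.1
E
python3 - <<'E'
from h import *
for nm,u,v,z in [("dishrim",357,275,.029),("bar1",351,238,.115),("bar2",368,303,.115),("sleeve",314,288,.05),("cardtopL",190,242,.132),("cardtopR",219,237,.132),("rack",213,251,.042),("box",272,310,.019),("jarL",190,203,.074),("jar lid",257,206,.082)]:
    print(nm,on("top",u,v,z))
a=cv2.imread("pics/top0.png")
c=cv2.resize(a[190:340,170:410],None,fx=3.3,fy=3.3,interpolation=cv2.INTER_CUBIC)
cv2.imwrite("pics/topz.png",c)
E
```

```text
dishrim [ 0.4847 -0.3011  0.029 ]
bar1 [ 0.5437 -0.287   0.115 ]
bar2 [ 0.4202 -0.314   0.115 ]
sleeve [ 0.4579 -0.2134  0.05  ]
cardtopL [0.5401 0.0139 0.132 ]
cardtopR [ 0.5483 -0.04    0.132 ]
rack [ 0.5395 -0.0091  0.042 ]
box [ 0.4189 -0.1265  0.019 ]
jarL [0.6328 0.0322 0.074 ]
jar lid [ 0.6208 -0.1038  0.082 ]
```

View pics/topz.png

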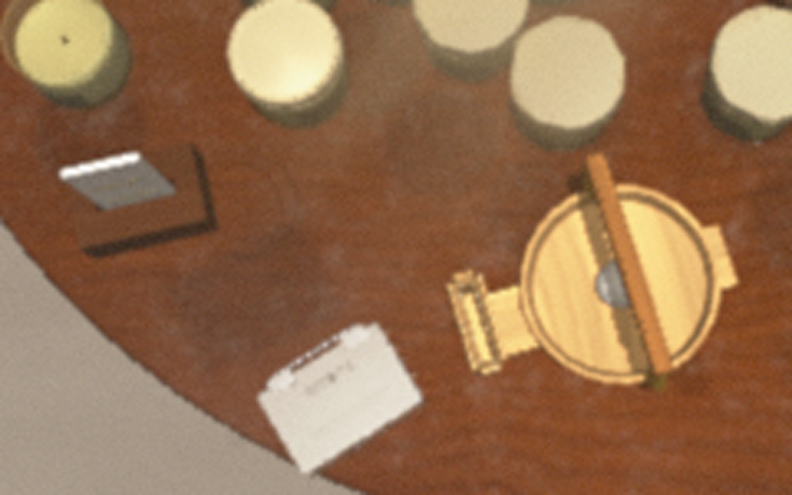

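The zoomed top view (scale 3.3, offset 170,190) gives the card's top edge from (62,172) to (140,157) and the bar from (597,157) to (662,370). The sleeve mouth runs from (465,275) to (485,370). I compute the card pose and plan the turn.

```bash
python3 - <<'E'
from h import *
z=lambda u,v:(170+u/3.3,190+v/3.3)
a=on("top",*z(62,172),.132);b=on("top",*z(140,157),.132);print("card",a,b,(a+b)/2,np.linalg.norm(a-b),np.degrees(np.arctan2(*(a-b)[[1,0]])))
a=on("top",*z(597,157),.115);b=on("top",*z(662,372),.115);print("bar",a,b,(a+b)/2,np.linalg.norm(a-b),np.degrees(np.arctan2(*(a-b)[[1,0]])))
a=on("top",*z(465,272),.054);b=on("top",*z(485,372),.054);print("sl",a,b,(a+b)/2,np.linalg.norm(a-b),np.degrees(np.arctan2(*(a-b)[[1,0]])))
print(pix("scene",[.54,-.017,.132]),pix("scene",[.482,-.30,.115]))
E
python3 -m jog '[0,0,0,0.28, 0,0,0,0.56, 0,0,0,0.84, 0,0,0,1]' 50 
python3 -m jog '[0,0,-0.1,0.28, 0,0,-0.2,0.56, 0,0,-0.2,0.75]'
```

```text
card [0.54   0.0161 0.132 ] [ 0.5475 -0.0277  0.132 ] [ 0.5437 -0.0058  0.132 ] 0.04448933060330729 99.75924909492677
bar [ 0.5445 -0.2869  0.115 ] [ 0.4206 -0.3189  0.115 ] [ 0.4826 -0.3029  0.115 ] 0.12801853862773546 14.46919675645225
sl [ 0.4887 -0.2079  0.054 ] [ 0.4283 -0.2187  0.054 ] [ 0.4585 -0.2133  0.054 ] 0.061352715872220874 10.132629483401836
(np.float64(237.08125666864186), np.float64(191.18837372901595)) (np.float64(319.9172228312012), np.float64(253.11823172719787))
time_s: 0.55
tcp_pos: [0.2672, 0.5649, 0.2144]
tool_rot: [[-0.564, 0.825, -0.0], [0.825, 0.564, -0.0], [-0.0, -0.0, -1.0]]
ft_force: [-0.3, 0.4, -0.0]
width: 0.718
grip_force: 0.0
time_s: 0.85
tcp_pos: [0.2674, 0.5653, 0.2357]
tool_rot: [[-0.205, 0.979, 0.001], [0.979, 0.205, 0.001], [0.001, 0.001, -1.0]]
ft_force: [0.2, -0.8, -0.6]
width: 0.515
grip_force: 0.0
```

```bash
for i in 1 2 3; do python3 -m jog '[-0.33,0.08,0,0, -0.66,0.16,0,0, -1,0.25,0,0]' >/dev/null; done
for i in 4 5 6; do python3 -m jog '[-0.33,0.08,0,0, -0.66,0.16,0,0, -1,0.25,0,0]' >/dev/null; done
python3 -m jog '[-0.16,0.03,0,0.067,-0.16,0.03,0,0.067,-0.16,0.03,0,0.067]'
python3 - <<'E'
from h import *
s=state();P=camera_params("wrist");a=snapshot("wrist");print(s["tcp_pos"],s["width"],shift([.5437,-.0058,.2]));cv2.imwrite("pics/w1.png",a[:,:,::-1])
print(pix("wrist",[.5437,-.0058,.132],P))
E
```

```text
time_s: 2.95
tcp_pos: [0.5463, -0.0043, 0.2344]
tool_rot: [[-0.176, 0.984, -0.001], [0.984, 0.176, 0.0], [0.001, -0.001, -1.0]]
ft_force: [-1.1, 0.9, 0.2]
width: 0.5
grip_force: 0.0
[ 0.5463 -0.0043  0.2344] 0.5000065718930273 [-0.0142 -0.028   0.3451]
(np.float64(321.53066904072625), np.float64(234.29812287637253))
```

View pics/w1.png

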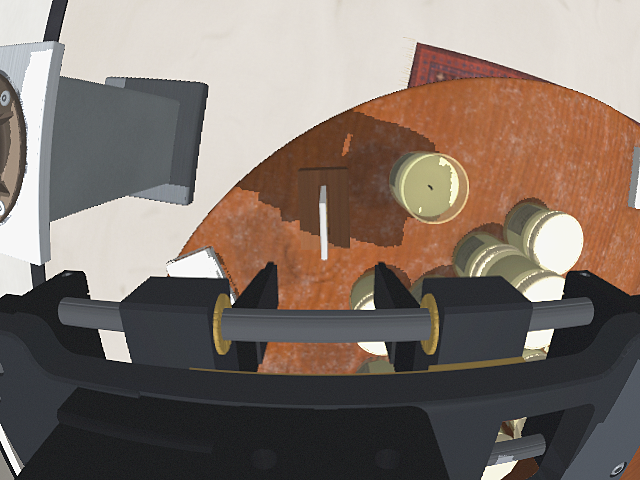

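The wrist view shows the card from (323,185) to (324,260) and the fingers straddling it. I measure the far top end.

Run:
```python
from h import *
a=cv2.imread("pics/w1.png")
m=(a.min(2)>150)
for v in range(182,266,3):
    c=np.where(m[v,300:345])[0]+300
    print(v,(c.min(),c.max(),a[v,c].mean().round()) if len(c) else None)
P=camera_params("wrist")
for u,v in [(323.5,261),(322.5,204)]: print(on("wrist",u,v,.132,P))
```

```text
182 None
185 None
188 (np.int64(322), np.int64(325), np.float64(159.0))
191 (np.int64(322), np.int64(325), np.float64(157.0))
194 (np.int64(321), np.int64(325), np.float64(158.0))
197 (np.int64(321), np.int64(325), np.float64(157.0))
200 (np.int64(321), np.int64(325), np.float64(157.0))
203 (np.int64(319), np.int64(325), np.float64(197.0))
206 (np.int64(319), np.int64(325), np.float64(219.0))
209 (np.int64(320), np.int64(325), np.float64(224.0))
212 (np.int64(320), np.int64(325), np.float64(226.0))
215 (np.int64(320), np.int64(325), np.float64(225.0))
218 (np.int64(320), np.int64(325), np.float64(226.0))
221 (np.int64(320), np.int64(325), np.float64(225.0))
224 (np.int64(320), np.int64(325), np.float64(227.0))
227 (np.int64(320), np.int64(326), np.float64(218.0))
230 (np.int64(320), np.int64(326), np.float64(219.0))
233 (np.int64(320), np.int64(326), np.float64(219.0))
236 (np.int64(321), np.int64(326), np.float64(226.0))
239 (np.int64(321), np.int64(326), np.float64(227.0))
242 (np.int64(321), np.int64(326), np.float64(228.0))
245 (np.int64(321), np.int64(326), np.float64(227.0))
248 (np.int64(321), np.int64(326), np.float64(226.0))
251 (np.int64(321), np.int64(326), np.float64(226.0))
254 (np.int64(321), np.int64(326), np.float64(227.0))
257 (np.int64(321), np.int64(326), np.float64(227.0))
260 None
263 None
[ 0.5489 -0.0261  0.132 ]
[0.5403 0.0175 0.132 ]
```

```bash
python3 -m jog '[0.016,-0.016,0.3,0, 0.016,-0.016,0.6,0, 0.016,-0.016,0.9,0]' >/dev/null
python3 -m jog '[0,0,0.25,0, 0,0,0.464,0,0,0,0.464,0]'
python3 -m jog '[0,0,0,0,0,0,0,0,0,0,0,0,0,0,0,0,0,0,0,0]' 0 12
python3 -m jog '[0,0,0,0,0,0,0,0]'
python3 - <<'E'
from h import *
cv2.imwrite("pics/w2.png",snapshot("wrist")[:,:,::-1])
E
```

```text
time_s: 3.6
tcp_pos: [0.5434, -0.0022, 0.0963]
tool_rot: [[-0.178, 0.984, -0.004], [0.984, 0.178, 0.001], [0.001, -0.004, -1.0]]
ft_force: [-0.5, -0.4, -0.2]
width: 0.498
grip_force: 0.0
time_s: 4.1
tcp_pos: [0.5451, -0.0035, 0.0987]
tool_rot: [[-0.177, 0.984, 0.001], [0.984, 0.177, -0.0], [-0.0, 0.001, -1.0]]
ft_force: [-0.2, -0.1, -0.9]
width: 0.135
grip_force: 0.0
time_s: 4.3
tcp_pos: [0.5451, -0.0035, 0.0984]
tool_rot: [[-0.177, 0.984, 0.0], [0.984, 0.177, 0.0], [-0.0, 0.0, -1.0]]
ft_force: [0.1, 0.1, 3.3]
width: 0.056
grip_force: 12.0
```

```bash
python3 -m jog '[0,0,-0.2,0,0,0,-0.4,0,0,0,-0.6,0,0,0,-0.8,0,0,0,-1,0]' 0 30
python3 -m jog '[0,0,0,0.2,0,0,0,0.4,0,0,0,0.6,0,0,0,0.8,0,0,0,1]' >/dev/null
python3 -m jog '[0,0,0,0.2,0,0,0,0.4,0,0,0,0.6,0,0,0,0.8,0,0,0,1]' >/dev/null
python3 -m jog '[0,0,0,0.2,0,0,0,0.4,0,0,0,0.6,0,0,0,0.8,0,0,0,0.93]' 
python3 -m jog '[-0.12,0.19,0,0,-0.24,0.38,0,0,-0.36,0.56,0,0,-0.48,0.75,0,0,-0.62,0.94,0,0]' >/dev/null
python3 -m jog '[-0.12,0.19,0,0,-0.24,0.38,0,0,-0.36,0.56,0,0,-0.48,0.75,0,0,-0.62,0.94,0,0]' >/dev/null
python3 -m jog '[0,0,0,0,0,0,0,0]'
python3 - <<'E'
from h import *
P=camera_params("wrist");cv2.imwrite("pics/w3.png",snapshot("wrist")[:,:,::-1]);cv2.imwrite("pics/t3.png",snapshot("top")[:,:,::-1]);cv2.imwrite("pics/s3.png",snapshot("scene")[:,:,::-1])
print(pix("wrist",[.461,-.213,.054],P));import pickle;pickle.dump(P,open("P3.pkl","wb"))
E
```

```text
time_s: 4.85
tcp_pos: [0.5448, -0.0035, 0.1989]
tool_rot: [[-0.177, 0.984, -0.0], [0.984, 0.177, 0.0], [0.0, -0.0, -1.0]]
ft_force: [-0.2, 0.8, -1.6]
width: 0.051
grip_force: 30.0
time_s: 6.35
tcp_pos: [0.5448, -0.0035, 0.1981]
tool_rot: [[0.978, 0.209, -0.0], [0.209, -0.978, 0.0], [-0.0, -0.0, -1.0]]
ft_force: [-0.7, -0.5, -0.3]
width: 0.048
grip_force: 30.0
time_s: 7.55
tcp_pos: [0.4636, -0.2136, 0.1981]
tool_rot: [[0.977, 0.211, -0.0], [0.211, -0.977, 0.0], [-0.0, -0.0, -1.0]]
ft_force: [0.4, -0.1, -0.4]
width: 0.052
grip_force: 30.0
(np.float64(323.92188681713753), np.float64(224.49868267045352))
```

View pics/w3.png

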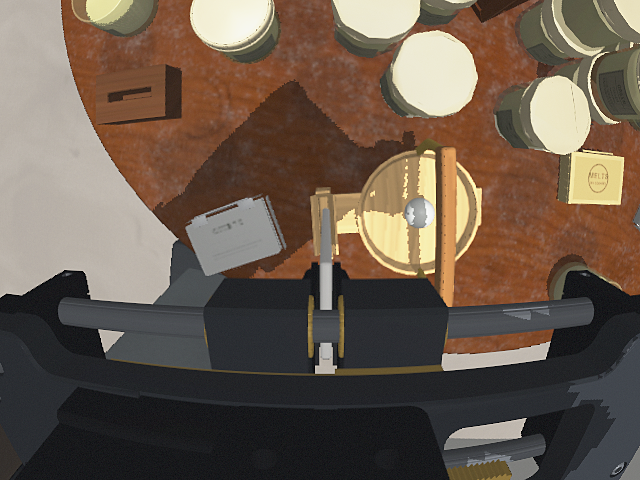

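The wrist view shows the card above the sleeve at about (323,190-260), with the dish at (418,212) and the bar at (447,150-300). I crop in.

Run:
```python
from h import *
a=cv2.imread("pics/w3.png");b=cv2.imread("pics/t3.png")
c=cv2.resize(a[175:275,295:365],None,fx=5,fy=5,interpolation=cv2.INTER_CUBIC)
d=cv2.resize(b[230:330,270:330],None,fx=5,fy=5,interpolation=cv2.INTER_CUBIC)
cv2.imwrite("pics/z3.png",np.hstack([c,d]))
```

```text
(no output)
```

View pics/z3.png

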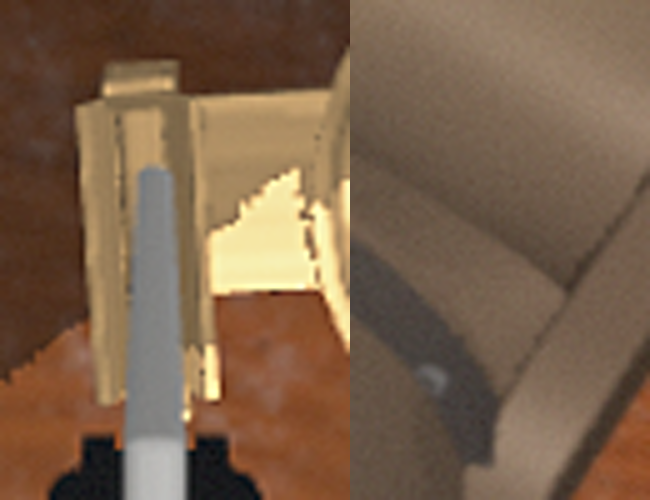

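Run:
```python
from h import *
import pickle
P=pickle.load(open("P3.pkl","rb"))
f=lambda x,y,z:on("wrist",295+x/5,175+y/5,z,P)
R=np.array(state()["tool_rot"]);t=state()["tcp_pos"]
for n,x,y,z in [("LT",80,105,.054),("RT",203,97,.054),("LB",99,403,.054),("RB",218,398,.054),("inLT",119,108,.045),("inRT",163,108,.045),("farlipL",105,62,.054),("farlipR",180,62,.054),("cardfar",154.5,168,.112),("cardfarL",138,170,.112),("cardfarR",172,170,.112)]:
    p=f(x,y,z);print(n,p,"tool",(R.T@(p-t))*1000)
# dish from wrist: ball & bar
for n,u,v,z in [("bar far",448,148,.115),("bar near",447,302,.115),("ball",419,212,.022)]:
    p=on("wrist",u,v,z,P);print(n,p,"tool",(R.T@(p-t))*1000)
```

```text
LT [ 0.483 -0.197  0.054] tool [ 21.9421 -11.3715 144.1918]
RT [ 0.4888 -0.2172  0.054 ] tool [ 23.2642   9.561  144.1871]
LB [ 0.4317 -0.211   0.054 ] tool [-31.1662  -8.6142 144.188 ]
RB [ 0.4371 -0.2314  0.054 ] tool [-30.2881  12.4275 144.1833]
inLT [ 0.4825 -0.2037  0.045 ] tool [ 20.038   -4.8997 153.1902]
inRT [ 0.4842 -0.2113  0.045 ] tool [ 20.0173   2.8047 153.1885]
farlipL [ 0.4911 -0.1996  0.054 ] tool [ 29.3103  -7.0639 144.1913]
farlipR [ 0.4938 -0.2121  0.054 ] tool [ 29.2757   5.6475 144.1884]
cardfar [ 0.4854 -0.2094  0.112 ] tool [21.6681  1.2457 86.1889]
cardfarL [ 0.4847 -0.2072  0.112 ] tool [21.3895 -1.0582 86.1894]
cardfarR [ 0.4857 -0.2119  0.112 ] tool [21.3791  3.688  86.1883]
bar far [ 0.5468 -0.2833  0.115 ] tool [65.8396 86.5024 83.1722]
bar near [ 0.435  -0.3161  0.115 ] tool [-50.3592  94.7409  83.1634]
ball [ 0.4855 -0.3015  0.022 ] tool [  2.0576  91.2302 176.1673]
```

```bash
python3 -m jog '[-0.033,-0.009,0.1,-0.1,-0.033,-0.009,0.2,-0.1,-0.033,-0.009,0.35,-0.1,-0.033,-0.009,0.48,-0.1,-0.033,-0.009,0.48,-0.1]'
python3 -m jog '[0,0,0,0,0,0,0,0]'
python3 - <<'E'
from h import *
P=camera_params("wrist");a=snapshot("wrist")[:,:,::-1];cv2.imwrite("pics/w4.png",a);print(state()["tcp_pos"])
import pickle;pickle.dump(P,open("P4.pkl","wb"))
cv2.imwrite("pics/z4.png",cv2.resize(a[170:290,280:380],None,fx=5,fy=5,interpolation=cv2.INTER_CUBIC))
E
```

```text
time_s: 8.2
tcp_pos: [0.4599, -0.2126, 0.1486]
tool_rot: [[0.965, 0.263, -0.002], [0.263, -0.965, 0.002], [-0.002, -0.002, -1.0]]
ft_force: [-0.3, 0.2, -0.1]
width: 0.049
grip_force: 30.0
time_s: 8.4
tcp_pos: [0.4607, -0.2134, 0.1507]
tool_rot: [[0.965, 0.263, 0.001], [0.263, -0.965, -0.0], [0.001, 0.0, -1.0]]
ft_force: [-0.3, 0.7, -0.2]
width: 0.053
grip_force: 30.0
[ 0.4607 -0.2134  0.1508]
```

View pics/z4.png

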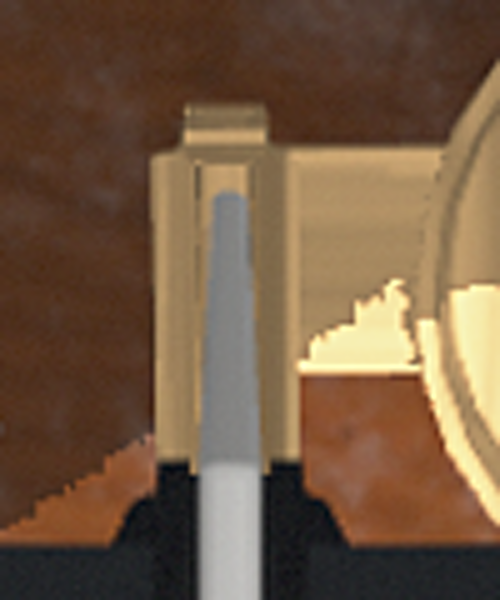

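The crop (scale 5, offset 280,170) shows the card now parallel to the pocket. Its far end is at (230,192) and the pocket's far corners are at (200,165) and (250,165).

Run:
```python
from h import *
import pickle
P=pickle.load(open("P4.pkl","rb"))
R=np.array(state()["tool_rot"]);t=state()["tcp_pos"]
for n,x,y,z in [("LT",152,155,.054),("RT",287,150,.054),("Rb",300,455,.054),("Lb",155,455,.054),("inLT",200,165,.045),("inRT",250,165,.045),("farlipL",186,104,.054),("farlipR",266,104,.054),("cardfarL",212,195,.065),("cardfarR",248,195,.065)]:
    p=on("wrist",280+x/5,170+y/5,z,P);print(n,(R.T@(p-t))*1000)
```

```text
LT [ 25.914  -10.6706  96.7851]
RT [26.6352  8.8794 96.7973]
Rb [-19.7751  11.1865  96.7669]
Lb [-19.7633 -10.6806  96.7538]
inLT [ 22.9119  -3.8544 105.7871]
inRT [ 22.9083   3.6379 105.7916]
farlipL [33.3627 -5.7112 96.7932]
farlipR [33.3574  5.8153 96.8001]
cardfarL [22.0399 -1.8971 85.7877]
cardfarR [22.038   3.121  85.7907]
```

```bash
python3 -m jog '[0,-0.007,0.08,0,0,-0.007,0.16,0,0,-0.007,0.22,0,0,-0.007,0.28,0,0,-0.007,0.3,0]'
python3 -m jog '[0,0,0.05,0,0,0,0.1,0,0,0,0.15,0,0,0,0.2,0,0,0,0.2,0]'
```

```text
time_s: 8.95
tcp_pos: [0.4599, -0.2126, 0.1194]
tool_rot: [[0.965, 0.263, -0.001], [0.263, -0.965, 0.001], [-0.001, -0.001, -1.0]]
ft_force: [-0.4, -0.0, -0.3]
width: 0.055
grip_force: 30.0
time_s: 9.45
tcp_pos: [0.4599, -0.2126, 0.0995]
tool_rot: [[0.965, 0.263, -0.001], [0.263, -0.965, 0.001], [-0.001, -0.001, -1.0]]
ft_force: [0.6, 0.2, -0.2]
width: 0.053
grip_force: 30.0
```

```bash
python3 -m jog '[0,0,0.03,0,0,0,0.06,0,0,0,0.08,0,0,0,0.09,0,0,0,0.09,0]'
python3 -m jog '[0,0,0.01,0,0,0,0.02,0,0,0,0.02,0]'
```

```text
time_s: 9.95
tcp_pos: [0.4601, -0.2127, 0.0911]
tool_rot: [[0.965, 0.264, -0.0], [0.264, -0.965, 0.0], [-0.0, -0.0, -1.0]]
ft_force: [-0.1, 0.2, -0.6]
width: 0.053
grip_force: 30.0
time_s: 10.25
tcp_pos: [0.4604, -0.2128, 0.0904]
tool_rot: [[0.965, 0.264, 0.001], [0.264, -0.965, -0.001], [0.001, 0.001, -1.0]]
ft_force: [-2.4, 1.4, 15.7]
width: 0.05
grip_force: 30.0
```

```bash
python3 -m jog '[0,0,-0.015,0,0,0,-0.015,0]'
python3 -m jog '[0,0,0,0,0,0,0,0,0,0,0,0,0,0,0,0,0,0,0,0]' 40
python3 -m jog '[0,0,-0.2,0,0,0,-0.5,0,0,0,-0.8,0,0,0,-1,0,0,0,-1,0]'
python3 - <<'E'
from h import *
P=camera_params("wrist");a=snapshot("wrist")[:,:,::-1];cv2.imwrite("pics/w5.png",a);print(state()["tcp_pos"])
b=snapshot("scene")[:,:,::-1]
import pickle;pickle.dump(P,open("P5.pkl","wb"))
c=cv2.resize(a[120:320,240:500],None,fx=2,fy=2)
d=cv2.resize(b[190:340,240:380],None,fx=2,fy=2,interpolation=cv2.INTER_CUBIC)
d=cv2.copyMakeBorder(d,0,400-d.shape[0],0,0,cv2.BORDER_CONSTANT)
cv2.imwrite("pics/z5.png",np.hstack([c,d]))
E
```

```text
time_s: 10.45
tcp_pos: [0.4603, -0.2128, 0.0909]
tool_rot: [[0.965, 0.264, 0.001], [0.264, -0.965, -0.0], [0.0, 0.0, -1.0]]
ft_force: [-0.7, 0.6, 0.3]
width: 0.049
grip_force: 30.0
time_s: 10.95
tcp_pos: [0.4601, -0.2127, 0.0906]
tool_rot: [[0.965, 0.264, -0.0], [0.264, -0.965, 0.0], [-0.0, -0.0, -1.0]]
ft_force: [-0.3, -0.1, 0.5]
width: 0.385
grip_force: 0.0
time_s: 11.45
tcp_pos: [0.461, -0.2132, 0.193]
tool_rot: [[0.965, 0.264, 0.004], [0.264, -0.965, -0.002], [0.003, 0.003, -1.0]]
ft_force: [0.5, -0.8, -0.5]
width: 0.401
grip_force: 0.0
[ 0.4604 -0.2129  0.1914]
```

View pics/z5.png

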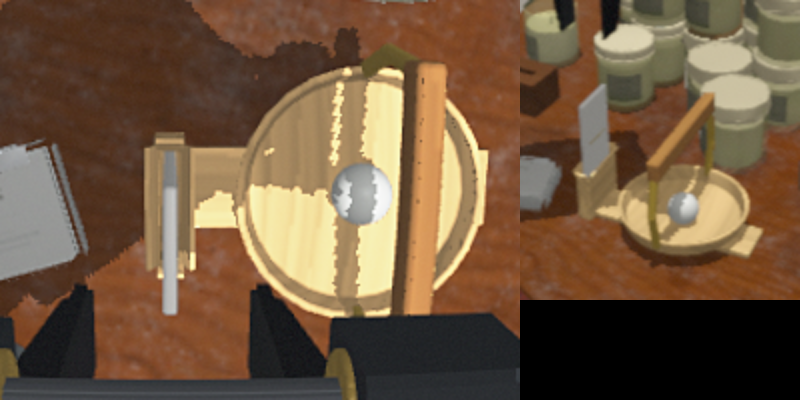

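The card stands in the sleeve and the ball is centred at crop (362,194). The bar's top face runs from (418-447,65) to (407-432,312). I compute the bar in tool axes.

Run:
```python
from h import *
import pickle
P=pickle.load(open("P5.pkl","rb"));a=cv2.imread("pics/w5.png")
for v in (160,200,240,270): print(v,[tuple(int(k) for k in a[v,u]) for u in range(440,466,2)])
R=np.array(state()["tool_rot"]);t=state()["tcp_pos"]
for n,x,y,z in [("farL",418,65,.115),("farR",447,65,.115),("nL",407,310,.115),("nR",432,310,.115),("ball",362,194,.022),("cardtop far",170,178,.124),("ct near",170,313,.124)]:
    p=on("wrist",240+x/2,120+y/2,z,P);print(n,p,(R.T@(p-t))*1000)
```

```text
160 [(95, 137, 167), (31, 50, 71), (42, 63, 85), (42, 65, 87), (59, 93, 127), (85, 140, 199), (93, 157, 226), (91, 153, 217), (91, 152, 221), (93, 159, 223), (98, 165, 227), (92, 157, 222), (53, 79, 126)]
200 [(45, 72, 101), (39, 61, 84), (47, 68, 91), (42, 67, 91), (80, 132, 188), (92, 156, 219), (91, 155, 220), (89, 153, 216), (88, 150, 213), (91, 152, 216), (75, 125, 189), (156, 224, 245), (157, 225, 244)]
240 [(44, 64, 88), (46, 68, 92), (60, 99, 135), (76, 125, 181), (95, 159, 223), (94, 158, 221), (93, 154, 217), (91, 152, 215), (87, 148, 214), (107, 164, 220), (171, 235, 249), (126, 182, 225), (76, 107, 130)]
270 [(43, 64, 89), (71, 113, 158), (86, 140, 204), (94, 161, 224), (94, 155, 220), (92, 155, 220), (92, 152, 218), (89, 148, 212), (55, 91, 148), (40, 75, 132), (42, 76, 131), (48, 79, 130), (39, 73, 127)]
farL [ 0.545  -0.2787  0.115 ] [64.5937 86.1424 75.4109]
farR [ 0.5484 -0.289   0.115 ] [65.131  97.0005 75.4116]
nL [ 0.4599 -0.3041  0.115 ] [-24.1966  88.2074  75.3977]
nR [ 0.4623 -0.3138  0.115 ] [-24.4718  98.2093  75.3983]
ball [ 0.4847 -0.3023  0.022 ] [  0.1939  93.0413 168.4016]
cardtop far [ 0.4854 -0.2067  0.124 ] [26.1064  1.0346 66.3997]
ct near [ 0.4403 -0.2191  0.124 ] [-20.6905   1.0066  66.3927]
```

```bash
python3 -m jog '[0,0.25,0,0,0,0.5,0,0,0,0.75,0,-0.033,0,0.92,0,-0.033,0,0.92,0,-0.033]'
python3 -m jog '[0,0,0,0,0,0,0,0]'
python3 - <<'E'
from h import *
P=camera_params("wrist");a=snapshot("wrist")[:,:,::-1];cv2.imwrite("pics/w6.png",a)
import pickle;pickle.dump(P,open("P6.pkl","wb"))
s=state();R=np.array(s["tool_rot"]);t=s["tcp_pos"];print(t)
m=cv2.inRange(a,(70,110,150),(110,180,235))
for v in range(150,300,15):
    c=np.where(m[v,290:370])[0]+290
    if len(c)>4:
        L,Rr=[R.T@(on("wrist",u,v,.115,P)-t)*1000 for u in (c.min(),c.max()+1)];print(v,c.min(),c.max(),L,Rr)
cv2.imwrite("pics/z6.png",cv2.resize(a[120:320,200:450],None,fx=3,fy=3))
E
```

```text
time_s: 12.05
tcp_pos: [0.4844, -0.3028, 0.1893]
tool_rot: [[0.96, 0.278, -0.001], [0.278, -0.96, 0.001], [-0.001, -0.001, -1.0]]
ft_force: [0.1, 0.3, -0.2]
width: 0.396
grip_force: 0.0
time_s: 12.25
tcp_pos: [0.4841, -0.3005, 0.1904]
tool_rot: [[0.96, 0.28, -0.001], [0.28, -0.96, 0.001], [-0.0, -0.001, -1.0]]
ft_force: [0.0, 0.4, -0.5]
width: 0.401
grip_force: 0.0
[ 0.4842 -0.3006  0.1906]
165 298 369 [ 53.329  -17.8164  75.6091] [53.4418 29.5493 75.5815]
180 290 369 [ 43.415  -23.236   75.6143] [43.4552 29.7115 75.5835]
195 290 369 [ 33.358  -23.4007  75.6165] [33.3826 29.9075 75.5855]
210 290 367 [ 23.1806 -23.5934  75.6188] [23.1831 28.7824 75.5883]
225 290 314 [ 12.8467 -23.8152  75.6211] [12.8248 -6.866  75.6113]
240 290 318 [  2.3179 -24.0677  75.6235] [ 2.3256 -4.2144 75.6119]
270 300 363 [-19.4535 -17.6361  75.6243] [-19.5191  27.2027  75.5983]
285 326 334 [-30.7515   0.557   75.6161] [-30.7614   6.9344  75.6124]
```

View pics/z6.png

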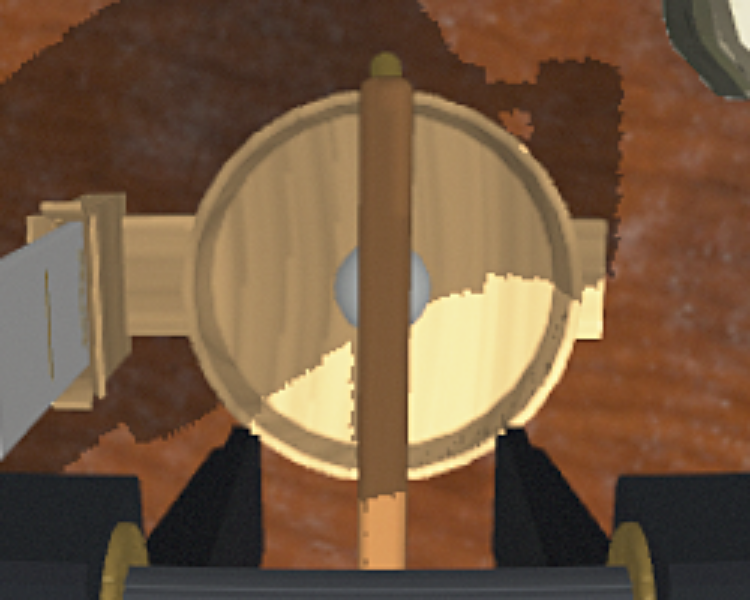

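The bar lies between the fingers and parallel to them, about 1 mm to the right, and it is centred lengthwise. I descend and close gently.

```bash
python3 -m jog '[0,0.01,0.2,0,0,0.01,0.4,0,0,0.01,0.6,0,0,0.01,0.8,0,0,0.01,0.95,0]' >/dev/null
python3 -m jog '[0,0,0.05,0,0,0,0.095,0,0,0,0.095,0]'
python3 -m jog '[0,0,0,0,0,0,0,0,0,0,0,0,0,0,0,0]' 18
python3 -m jog '[0,0,0,0,0,0,0,0,0,0,0,0,0,0,0,0]' 14 4
python3 -m jog '[0,0,0,0,0,0,0,0,0,0,0,0,0,0,0,0]' 10 6
python3 -m jog '[0,0,0,0,0,0,0,0,0,0,0,0,0,0,0,0]' 0 20
python3 -m jog '[0,0,0,0,0,0,0,0,0,0,0,0,0,0,0,0]' 0 50
```

```text
time_s: 13.1
tcp_pos: [0.4848, -0.3022, 0.0864]
tool_rot: [[0.96, 0.28, 0.0], [0.28, -0.96, 0.0], [0.0, -0.0, -1.0]]
ft_force: [-1.3, -0.7, 0.6]
width: 0.4
grip_force: 0.0
time_s: 13.5
tcp_pos: [0.4847, -0.3025, 0.0865]
tool_rot: [[0.96, 0.28, 0.0], [0.28, -0.96, -0.0], [0.0, 0.0, -1.0]]
ft_force: [-0.6, 0.4, -0.1]
width: 0.189
grip_force: 0.0
time_s: 13.9
tcp_pos: [0.4847, -0.3023, 0.0862]
tool_rot: [[0.96, 0.28, -0.0], [0.28, -0.96, 0.0], [0.0, -0.0, -1.0]]
ft_force: [-0.5, 1.5, 0.6]
width: 0.138
grip_force: 0.5
time_s: 14.3
tcp_pos: [0.4845, -0.3022, 0.0862]
tool_rot: [[0.96, 0.28, -0.0], [0.28, -0.96, 0.0], [-0.0, -0.001, -1.0]]
ft_force: [-1.7, 3.3, 2.4]
width: 0.13
grip_force: 6.0
time_s: 14.7
tcp_pos: [0.4846, -0.3023, 0.0862]
tool_rot: [[0.96, 0.28, -0.0], [0.28, -0.96, 0.0], [-0.0, -0.0, -1.0]]
ft_force: [-3.6, 4.3, 3.1]
width: 0.126
grip_force: 20.0
time_s: 15.1
tcp_pos: [0.4846, -0.3023, 0.0862]
tool_rot: [[0.96, 0.28, -0.0], [0.28, -0.96, 0.0], [-0.0, -0.0, -1.0]]
ft_force: [-2.8, 3.3, 3.3]
width: 0.12
grip_force: 50.0
```

```bash
python3 -m jog '[0,0,-0.01,0,0,0,-0.02,0,0,0,-0.03,0,0,0,-0.04,0,0,0,-0.05,0]'
python3 -m jog '[0,0,-0.03,0,0,0,-0.07,0,0,0,-0.11,0,0,0,-0.15,0,0,0,-0.2,0]' 
python3 -m jog '[0,0,-0.07,0,0,0,-0.14,0,0,0,-0.21,0,0,0,-0.28,0,0,0,-0.35,0]' >/dev/null
python3 -m jog '[0,0,-0.07,0,0,0,-0.14,0,0,0,-0.21,0,0,0,-0.28,0,0,0,-0.35,0]' >/dev/null
python3 -m jog '[0,0,-0.07,0,0,0,-0.14,0,0,0,-0.21,0,0,0,-0.28,0,0,0,-0.35,0]' >/dev/null
python3 -m jog '[0,0,-0.04,0,0,0,-0.06,0,0,0,-0.08,0,0,0,-0.09,0,0,0,-0.1,0]'
python3 - <<'E'
from h import *
a=snapshot("wrist")[:,:,::-1];b=snapshot("scene")[:,:,::-1]
cv2.imwrite("pics/z7.png",np.hstack([cv2.resize(a[100:340,160:480],None,fx=1.25,fy=1.25),cv2.resize(b[130:330,240:440],(300,300))]))
E
```

```text
time_s: 15.6
tcp_pos: [0.4847, -0.3025, 0.0912]
tool_rot: [[0.96, 0.28, 0.0], [0.28, -0.96, -0.0], [0.0, 0.0, -1.0]]
ft_force: [-0.5, -0.3, -4.5]
width: 0.121
grip_force: 50.0
time_s: 16.1
tcp_pos: [0.4847, -0.3024, 0.1116]
tool_rot: [[0.96, 0.28, 0.0], [0.28, -0.96, 0.0], [0.0, -0.0, -1.0]]
ft_force: [0.7, -0.3, -4.2]
width: 0.125
grip_force: 50.0
time_s: 18.1
tcp_pos: [0.4846, -0.3024, 0.2261]
tool_rot: [[0.96, 0.28, -0.0], [0.28, -0.96, 0.0], [-0.0, -0.0, -1.0]]
ft_force: [0.2, 0.5, -4.7]
width: 0.124
grip_force: 50.0
```

View pics/z7.png

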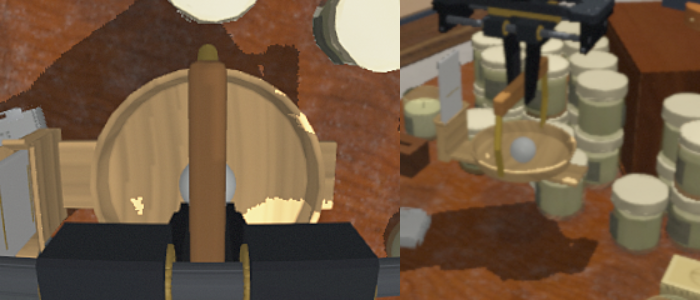

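Dish is up at about 0.14 m, level, with the ball under the bar and the card seated. Now the slow turn of -74°.

```bash
python3 -m jog '[0,0,0,-0.01,0,0,0,-0.03,0,0,0,-0.07,0,0,0,-0.12,0,0,0,-0.18]' >/dev/null
python3 -m jog '[0,0,0,-0.06,0,0,0,-0.12,0,0,0,-0.18,0,0,0,-0.24,0,0,0,-0.3]' >/dev/null
python3 -m jog '[0,0,0,-0.06,0,0,0,-0.12,0,0,0,-0.18,0,0,0,-0.24,0,0,0,-0.3]' >/dev/null
python3 -m jog '[0,0,0,-0.06,0,0,0,-0.12,0,0,0,-0.18,0,0,0,-0.24,0,0,0,-0.3]'
python3 -m jog '[0,0,0,-0.06,0,0,0,-0.12,0,0,0,-0.18,0,0,0,-0.24,0,0,0,-0.3]' >/dev/null
python3 -m jog '[0,0,0,-0.06,0,0,0,-0.12,0,0,0,-0.18,0,0,0,-0.24,0,0,0,-0.3]' >/dev/null
python3 -m jog '[0,0,0,-0.06,0,0,0,-0.12,0,0,0,-0.18,0,0,0,-0.24,0,0,0,-0.3]' >/dev/null
python3 -m jog '[0,0,0,-0.06,0,0,0,-0.12,0,0,0,-0.18,0,0,0,-0.24,0,0,0,-0.3]' >/dev/null
python3 -m jog '[0,0,0,-0.06,0,0,0,-0.1,0,0,0,-0.13,0,0,0,-0.15,0,0,0,-0.17]'
python3 -m jog '[0,0,0,-0.01,0,0,0,-0.01,0,0,0,-0.01,0,0,0,-0.01,0,0,0,-0.01]'
python3 - <<'E'
from h import *
a=snapshot("wrist")[:,:,::-1];b=snapshot("scene")[:,:,::-1];t=snapshot("top")[:,:,::-1]
print(state()["qpos"],state()["qd"])
cv2.imwrite("pics/z8.png",np.hstack([cv2.resize(a[80:340,160:480],None,fx=1.25,fy=1.25)[:300],cv2.resize(b[130:330,220:420],(300,300))]))
E
```

```text
time_s: 20.2
tcp_pos: [0.4847, -0.3024, 0.2262]
tool_rot: [[0.658, 0.753, 0.0], [0.753, -0.658, 0.0], [0.0, -0.0, -1.0]]
ft_force: [0.3, -0.2, -4.0]
width: 0.122
grip_force: 50.0
time_s: 22.7
tcp_pos: [0.4847, -0.3024, 0.2262]
tool_rot: [[0.003, 1.0, 0.0], [1.0, -0.003, 0.0], [0.0, 0.0, -1.0]]
ft_force: [-0.4, -0.6, -3.6]
width: 0.12
grip_force: 50.0
time_s: 23.2
tcp_pos: [0.4847, -0.3024, 0.2262]
tool_rot: [[-0.001, 1.0, 0.0], [1.0, 0.001, 0.0], [0.0, 0.0, -1.0]]
ft_force: [0.4, 0.8, -3.5]
width: 0.124
grip_force: 50.0
[-38.5895  23.0749  96.1824   0.0049  60.7408 -38.6586] [ 0.1325 -0.0046  0.1238  0.0237 -0.1075  0.159 ]
```

View pics/z8.png

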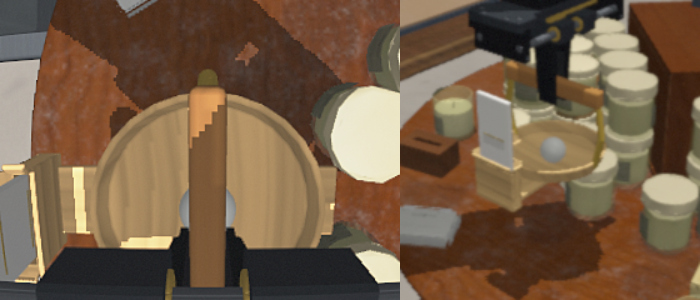

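The dish is held still and level, with the sleeve facing the robot's side, the card seated and the ball central. I settle for half a second, then hand in.

```bash
python3 -m jog '[0,0,0,0,0,0,0,0,0,0,0,0,0,0,0,0,0,0,0,0]'; python3 -c "
from station import *
print(job_done())"
```

```text
time_s: 23.85
tcp_pos: [0.4847, -0.3024, 0.2262]
tool_rot: [[-0.001, 1.0, 0.0], [1.0, 0.001, 0.0], [0.0, 0.0, -1.0]]
ft_force: [-0.8, -0.4, -4.5]
width: 0.123
grip_force: 50.0
the job is handed in; nothing more can be done
None
```

I handed the job in at 23.9 s with no verdict returned: by the last pictures and arm readings, the card is seated in the sleeve and the dish is held about 14 cm up, level and still, with the sleeve facing straight back and the ball in the middle.

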